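Refit the slicer's cover plate over its locating pin

ROBOT

A 6-joint arm with a two-finger parallel gripper is mounted at the origin on the work surface. World frame = base frame: x ahead of the robot, y to its left, z up, the work surface at z = 0. Lengths are in m, angles in rad, forces in N, time in s.
With the tool pointing down it reaches from about 0.225 to 0.875 m from the base axis. Payload 3.4 kg.
Tool frame: the origin (TCP) lies between the finger pads; the fingertips stand 8 mm ahead of it and the grasp point (between the pads) lies 11 mm behind it; z points along the fingers, y is the line along which they close (so a half turn about z gives the same grasp; the last joint's range is limited). The gripper opens to 85 mm and grips with 20 to 120 N. Pads are 22 mm wide; open, the fingers measure 114 mm over their backs; the gripper's body (76 mm by 85 mm) begins 54 mm behind the grasp point. The pads swing forward as they close: fully open they stand 13 mm farther back than shut.
Start: joints at [1.129, 0.276, 1.505, -0, 1.361, -0.121], TCP at [0.181, 0.546, 0.239] pointing down, gripper open.
Joint ranges: [-2.89, 2.89], [-0.75, 2.08], [0.22, 2.7], [-1.18, 4.32], [0.11, 2.71], [-2.7, 2.7]. Speed limits (rad/s): [2.57, 2.57, 3.14, 3.14, 3.14, 3.14].

INTERFACE

Orientations are given as a unit quaternion [w, x, y, z].
In Python, from rig import manip, optics, finder gives the robot as it stands.
- The arm moves only by the tool servo_tool, never from a script. Its argument "increments" is a list of rows, each a list of 7 numbers: the shift along the tool's x, y, z in cm, then the turn, a rotation vector about the tool's x, y, z in degrees, then the closure, from -1 (fully open) to 1 (shut). In form: [[x, y, z, rx, ry, rz, gripper], ...]. A call has exactly 5 rows; each row shifts and turns the commanded pose from where the row before left it, along the tool's axes as they then stand; what a row does not reach is not made up. A row lasts 1/10 s, in which the tool goes at most 50 mm and 8.59 degrees, less where a joint would pass 70% of its speed; a pose out of reach is approached as far as the arm can. A call is refused whole if a number of a shift passes 5 or a number of a turn 8.59, either way. A call with a gripper value outside its range is refused whole. The fingers move at their own pace and stop on an object; "squeeze" is the grip in N (left out, the last holds). Time passes only in rows, so rows that do not move let the fingers close, or fill a call up. It gives the time, the measured TCP pose, the force, the opening and the grip force at its end, in the units of the state.
- manip.get_state(): the state, without advancing time (a new reading comes with each control period).
- optics.get_image(name): name is "scene" or "top"; returns the picture (384x512x3 uint8, red, green, blue); there is no depth.
- optics.get_calibration(name): a dict with "fov_y" (degrees; the focal length in pixels is half the picture's height over the tangent of half this angle, whatever the lens; pixels are square), "cx", "cy" (the principal point, pixels), "world_to_cam" (4x4, takes a point from world to camera coordinates). Camera axes: x right, y down, z forward; pixel columns grow to the right and rows downward; lengths in m; the calibration is good to about 2 mm. A picture is of the moment at which its call begins. get_calibration takes no time and is no camera call.
- manip.sign_off(): hands the job in; it is judged then, once.
Trained networks look in the newest picture that a camera, given by its name, has taken for a name from the list of things; names that differ only in an ending like _2 or _b are one class to them, and where a whole thing is asked for, a point or a joint stands for the part that bears it (a point fixed in the world has none). Each returns a list of dicts, best first, with "p" (0 to 1); they miss things now and then, are a little off and sometimes report something else, mostly with a low value. They report only what shows in the picture. A call takes as long as a camera call.
- finder.silhouettes(label, camera): "region" (384x512 bool, what is visible of it) and "box" ([centre column, centre row, width, height] in pixels, round what is visible of it).
- finder.tip_of(label, camera): "at" ([column, row] in pixels: a listed point, or the origin of a listed thing).
The state is a dict: "clock": time; "qpos": joint angles; "qd": joint speeds; "effort": joint torques, N m; "position": TCP position; "ee_rot": TCP orientation; "contact_force": force on the tool from outside, world axes, zero at the start; "moment": the same for the moment, N m; "width": finger opening in m; "gripper_force": force on a finger pad.
Only numpy, scipy, OpenCV 4.12 (cv2) and the standard library are available. Lean on these libraries where they do the work, as an engineer would, in place of code of your own. Each camera call takes 0.05 s, during which the arm holds its last target. There are 200 camera calls.

TASK

Close up the vegetable slicer with its loose cover plate: lift the plate by its grip bar and lay it gently on the deck along the back fence, its bar towards the black feed slot and its hole towards the upright pin but a little short of it, so that the plate rests propped on the pin. Then slide it lightly along the fence until the hole comes over the pin and the plate drops flat on the deck, and let go of it. Do not force or ram it against the fence or the pin, and leave the other things on the table where they are.

Things in the scene. Friction and masses are not known exactly. Their poses are not given: they have to be found in the camera images.
- deck (a point): Centre of the slicer's flat grey deck, on its surface, 50 mm above the table. The deck is 300 mm long along y (y = -150 to 150 mm), open at its front edge x = -85 mm, fenced at the back (+x); z is up. The black feed slot across it at y = -45 to -29 mm is flush and does not catch. The slicer does not move.
- fence (a point): Top of the front face of the steel fence along the back of the deck, at its middle: 48 mm to +x of the deck's centre, 20 mm above the deck. The fence runs along y over the whole 300 mm. The white motor housing behind it (17 to 117 mm to +x of here, y = -120 to 120 mm) rises 45 mm above the deck. Axes as the deck's.
- pin_slot (a point): Middle of the narrow flush slot on the deck (40 mm to +y of its centre) in which an upright round steel pin is clamped fast: 12 mm in diameter, 8 mm tall, bevelled top. The pin's axis is on the slot's line (48 mm from the fence) but anywhere within 30 mm of this point along y, different each time and not measured. Axes as the deck's.
- plate_grip (a point): Centre of the loose cover plate's grip bar: an upright steel block on the plate, 56 mm along x, 14 mm thick along y, 40 mm tall. This point is 26 mm above the plate's underside, 20 mm above its top face, on its centre line, 23 mm to -y of its middle. Axes are the plate's, z up.
- plate_mid (a point): Middle of the plain aluminium cover plate, half-way through its thickness: 200 mm long along y, 96 mm wide along x, 6 mm thick, about 0.35 kg with its bar. While its hole is off the pin, its +y end rides on top of the pin and its -y end on the deck, tilted 2 to 5 degrees; gripped fast it cannot drop, held loosely it falls by its weight. Sliding it takes up to 6 N.
- plate_hole (a point): Centre of the plate's round through hole, 15.5 mm in diameter, 3 mm above the underside, on the centre line, 45 mm to +y of the bar's centre, 78 mm from the plate's +y end. With a long edge on the fence it is in line with the pin; the play is 1.75 mm all round. The plate's +y must point as the deck's +y.
- tin: Round closed steel lunch tin, 120 mm across, 68 mm tall with its knob, loose; origin under its centre. Bystander.
- bowl: White bowl, 120 mm across, 50 mm tall, loose; origin under its centre. Bystander.
- jar: Glass jar with a cap, 56 mm across, 90 mm tall, loose; origin under its centre. Bystander.
- cup: Steel cup, 70 mm across, 80 mm tall, loose; origin under its centre. Bystander.
- ladle: Steel spoon, 180 mm long along its x, lying on the table; loose. Bystander.

How it is judged:
On the way, in this order (a step that is already met when the one before it is completed fails the run):
1. the plate is laid on the deck propped on the pin: it touches the slicer and at the hole stands more than 2 mm higher than lying flat (contact force between plate and slicer above 0.3 N and z of plate_hole in the frame of deck between 0.0052 and 0.016 m and y of plate_hole in the frame of deck between -0.04 and 0.09 m and x of plate_hole in the frame of deck between -0.03 and 0.02 m), for 0.15 s.
2. the hole has dropped over the pin and the plate lies flat on the deck (z of plate_hole in the frame of deck between 0.0005 and 0.0048 m and angle between the z axis of plate_hole and the z axis of deck, either way round below 0.025 rad and y of plate_hole in the frame of deck between 0.004 and 0.076 m and x of plate_hole in the frame of deck between -0.006 and 0.006 m and y of plate_grip in the frame of deck below 0.04 m), for 0.2 s.
At the end, for the whole second after the job is handed in: The plate lies flat on the deck (hole centre 0.5 to 4.8 mm above the deck surface, tilt to the deck under 0.025 rad), hole over the pin (4 to 76 mm along the deck's +y, within 6 mm of its centre line), its grip bar on the -y side of the hole, released and at rest (all of step 2 and linear speed of plate below 0.01 m/s); the robot touches nothing.
It fails at once if the plate is pressed, dropped or rammed on the slicer (deck, fence or pin) with more than 40 N (contact force between plate and slicer above 40 N).
It fails at once if a bystander (tin, bowl, jar, cup or ladle) is moved by more than 30 mm (distance of any of tin, bowl, jar, cup, ladle from where it was at the start of the episode above 0.03 m).
It also fails if it takes over 58 s, if anything falls off the work surface, if the arm or the gripper's body presses on something with over 40 N, if the wrist force passes 120 N, or if a joint passes its speed limit or range.

## Working session

There is one attempt and no reset: what is moved stays moved. The work goes in short steps, Python scripts to look and compute and a tool call to move; the robot and the scene stay as the last step left them, time stands still between calls to the robot, and variables do not carry over. Pictures are saved under pics/ and viewed, at most 10 in all, crops included, and the job is handed in when it is done.

Besides the shell and the picture viewer there is one more tool, called after "Call:" in YAML: its name, and indented under it one key for each argument. servo_tool: Moves the arm, as the interface text tells. Its arguments: {"type":"object","properties":{"increments":{"type":"array","items":{"type":"array","items":{"type":"number"}}},"squeeze":{"type":"number"}},"required":["increments"]}

```bash
ls; mkdir -p pics; cat > h.py <<'E'
import numpy as np, cv2
from rig import manip, optics, finder
def ray(cam,px):
    c=optics.get_calibration(cam); f=192/np.tan(np.radians(c["fov_y"]/2))
    T=np.array(c["world_to_cam"]); R=T[:3,:3]; o=-R.T@T[:3,3]
    d=R.T@np.array([(px[0]-c["cx"])/f,(px[1]-c["cy"])/f,1]); return o,d
def atz(cam,px,z):
    o,d=ray(cam,px); return o+d*(z-o[2])/d[2]
def tri(p1,p2):
    o1,d1=ray("scene",p1);o2,d2=ray("top",p2)
    s=np.linalg.lstsq(np.c_[d1,-d2],o2-o1,rcond=None)[0]
    a=o1+s[0]*d1;b=o2+s[1]*d2
    return (a+b)/2,np.linalg.norm(a-b)
def proj(cam,P):
    c=optics.get_calibration(cam); f=192/np.tan(np.radians(c["fov_y"]/2))
    q=np.array(c["world_to_cam"])@np.r_[P,1]; return q[:2]/q[2]*f+[c["cx"],c["cy"]]
E
python3 - <<'E'
from h import *
ims=[optics.get_image(n) for n in("scene","top")]
for n,i in zip(("scene","top"),ims): cv2.imwrite(f"pics/{n}0.png",i[:,:,::-1])
for n in("scene","top"):
    o,d=ray(n,(256,192)); print(n,o,d)
for l in "deck fence pin_slot plate_grip plate_mid plate_hole tin bowl jar cup ladle".split():
    r={n:finder.tip_of(l,n)[:2] for n in("scene","top")}
    print(l,{n:[(np.round(x["at"],1),round(x["p"],2)) for x in v] for n,v in r.items()},*( [np.round(t,4) for t in tri(r["scene"][0]["at"],r["top"][0]["at"])] if r["scene"] and r["top"] else []))
print(manip.get_state())
E
```

```text
pics
scene [0.89252048 0.51279354 1.02442945] [-0.3117676  -0.43798802 -0.84319879]
top [0.3640176  0.02618051 1.26845004] [ 0.11548313 -0.00863154 -0.99344903]
deck {'scene': [(array([256. , 193.5]), 0.67), (array([207.3, 118.4]), 0.39)], 'top': []}
fence {'scene': [(array([243.3, 199.3]), 0.69)], 'top': [(array([253.1, 154.4]), 0.7)]} [0.5905 0.0268 0.0927] 0.0057
pin_slot {'scene': [(array([265.9, 204.1]), 0.72)], 'top': [(array([237.8, 181. ]), 0.75)]} [0.5331 0.0597 0.0578] 0.005
plate_grip {'scene': [(array([319.8, 287.3]), 0.79)], 'top': [(array([138.9, 176.3]), 0.57)]} [0.5452 0.3159 0.0167] 0.0044
plate_mid {'scene': [(array([328.1, 292.7]), 0.8)], 'top': [(array([131.1, 180.7]), 0.56)]} [0.5343 0.3371 0.0095] 0.0043
plate_hole {'scene': [(array([335.5, 298.9]), 0.69)], 'top': [(array([127.2, 179.3]), 0.97)]} [0.5334 0.3539 0.0071] 0.0107
tin {'scene': [(array([208. , 114.3]), 0.93)], 'top': [(array([399. , 202.9]), 0.77)]} [ 0.4854 -0.3459  0.0216] 0.009
bowl {'scene': [(array([242. , 199.3]), 0.7), (array([149.7, 157.6]), 0.69)], 'top': [(array([377.8, 116.7]), 0.78)]} [ 0
[... 461 characters left out ...]
055 -0.0212] 0.0026
{'clock': 1.2, 'qpos': array([ 1.12899167e+00,  2.75905058e-01,  1.50490522e+00,  3.79032964e-07,
        1.36067684e+00, -1.20982490e-01]), 'qd': array([ 0.00045214, -0.00026185,  0.00176555,  0.00131519,  0.00156685,
        0.00031745]), 'effort': array([ 5.41717272e-04, -4.16670299e+01, -2.46101117e+01, -2.03885105e-05,
        9.75757075e-05,  1.76284186e-05]), 'position': array([0.18133634, 0.54569776, 0.23932304]), 'ee_rot': array([1.44747692e-05, 1.59724063e-01, 9.87161699e-01, 5.07421244e-05]), 'contact_force': array([ 1.20201119, -0.50896439,  0.29710118]), 'moment': array([0.03338398, 0.00739107, 0.00130649]), 'gripper_force': 0.0, 'width': 0.08576308643552989}
```

View pics/top0.png

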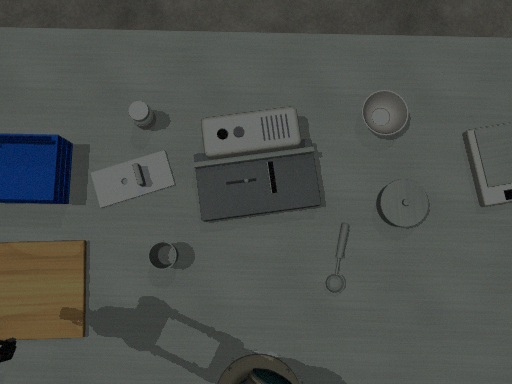

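View pics/scene0.png

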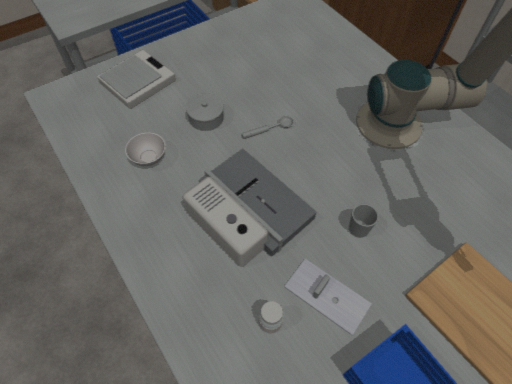

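The top view shows the plate at about (133,178), with the hole at (124,181) to the left of the bar at (140,175). The slicer deck is around (258,184), with the feed slot at (272,177), the pin slot near (241,181) and the fence along the row 150–157 edge. The scene view agrees. Next I fit outlines for yaw and position.

```bash
python3 - <<'E'
from h import *
ims={n:optics.get_image(n) for n in("scene","top")}
for n in ims:
  for l in("plate_mid","deck","plate_grip"):
    for r in finder.silhouettes(l,n)[:2]:
        m=r["region"].astype(np.uint8); ys,xs=np.nonzero(m)
        z=.006 if l[0]=="p" else .05
        cs=max(cv2.findContours(m,0,cv2.CHAIN_APPROX_NONE)[0],key=len)[:,0]
        P=np.array([atz(n,p,z)[:2] for p in cs]).astype(np.float32)
        (c,s,a)=cv2.minAreaRect(P*1000)
        print(l,n,round(r["p"],2),np.round(r["box"]),m.sum(),"rect mm",np.round(c,1),np.round(s,1),round(a,2))
t=ims["top"]; s=ims["scene"]
A=cv2.resize(t[95:225,85:330],None,fx=3.2,fy=3.2,interpolation=cv2.INTER_CUBIC)
B=cv2.resize(s[140:340,180:380],None,fx=3,fy=3,interpolation=cv2.INTER_CUBIC)
A=cv2.convertScaleAbs(A,alpha=1.6); B=cv2.convertScaleAbs(B,alpha=1.4)
cv2.imwrite("pics/A.png",A[:,:,::-1]);cv2.imwrite("pics/B.png",B[:,:,::-1])
E
```

```text
plate_mid scene 0.71 [329. 298.  83.  73.] 2991 rect mm [541.4 336.5] [100.7 201.5] 19.02
deck scene 0.87 [248. 207. 131. 121.] 9041 rect mm [583.4  22.5] [262.7 325.7] 8.9
deck scene 0.57 [145. 148.  40.  35.] 1061 rect mm [ 720.4 -305.8] [124.6 116.4] 56.26
plate_grip scene 0.6 [326. 298.  87.  71.] 2867 rect mm [540.2 337.8] [ 97.8 198.9] 19.03
deck top 0.73 [256. 165. 123. 116.] 11449 rect mm [581.9  21.2] [262.3 303. ] 8.95
```

View pics/A.png

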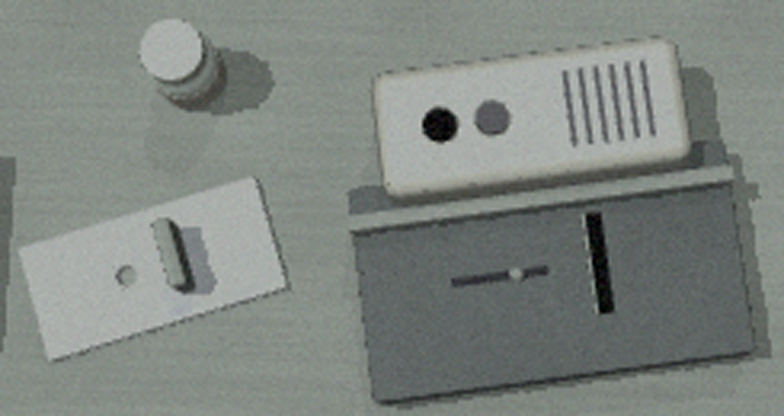

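View pics/B.png

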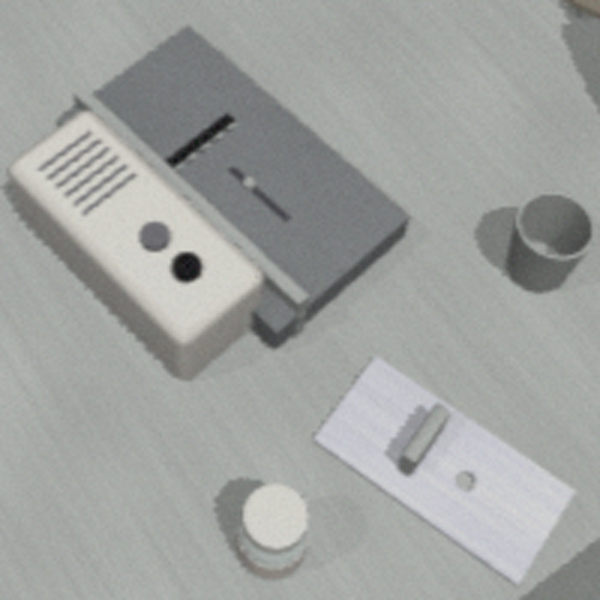

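```bash
cat > fit.py <<'E'
from h import *
from scipy.optimize import least_squares
A=lambda x,y:("top",np.array([(x+.5)/3.2-.5+85,(y+.5)/3.2-.5+95]))
B=lambda x,y:("scene",np.array([(x+.5)/3-.5+180,(y+.5)/3-.5+140]))
def fit(obs,z0,x0):
    def w(p,l): c,s=np.cos(p[2]),np.sin(p[2]); return np.array([p[0]+c*l[0]-s*l[1],p[1]+s*l[0]+c*l[1],z0+l[2]])
    f=lambda p:np.concatenate([proj(o[0],w(p,l))-o[1] for o,l in obs])
    r=least_squares(f,x0,loss="soft_l1"); return r.x,r.fun.reshape(-1,2),w
E
python3 - <<'E'
from fit import *
# plate: frame at plate_mid xy, z0 = top face .006
h,l=.048,.1
pl=[(A(20,250),(h,l,0)),(A(258,177),(h,-l,0)),(A(289,288),(-h,-l,0)),(A(50,361),(-h,l,0)),(A(126,275),(0,.022,0)),
(B(375,357),(-h,-l,0)),(B(574,491),(-h,l,0)),(B(519,583),(h,l,0)),(B(315,438),(h,-l,0)),(B(465,480),(0,.022,0))]
p,r,w=fit(pl,.006,[.54,.336,.3]);print("plate",p,np.degrees(p[2]));print(np.round(r,1).tolist());print("grip",w(p,(0,-.023,.02)),"hole",w(p,(0,.022,0)))
de=[(A(376,404),(-.085,.15,0)),(A(753,352),(-.085,-.15,0)),(A(352,231),(.048,.15,.02)),(A(736,184),(.048,-.15,.02)),(A(500,276),(0,.04,0)),
(B(188,27),(-.085,-.15,0)),(B(409,220),(-.085,.15,0)),(B(308,293),(.048,.15,.02)),(B(261,194),(0,.04,0))]
q,r,w=fit(de,.05,[.54,.02,.12]);print("deck",q,np.degrees(q[2]));print(np.round(r,1).tolist())
P,e=tri(B(250,180)[1],A(516,272)[1]); print("pin top",P,e)
for P in (atz(*A(516,273),.058),atz(*B(250,182),.058)):
  c,s=np.cos(q[2]),np.sin(q[2]); d=P[:2]-q[:2]; print("pin in deck",c*d[0]+s*d[1],-s*d[0]+c*d[1])
from scipy.spatial.transform import Rotation as R
s=manip.get_state(); w_,x,y,z=s["ee_rot"]; M=R.from_quat([x,y,z,w_]).as_matrix(); print(M)
E
```

```text
plate [0.53908657 0.33652547 0.32495294] 18.618432059312312
[[-0.5, -0.3], [-1.0, -0.1], [-0.4, -0.0], [-0.3, 0.2], [0.2, 0.5], [-0.1, -0.8], [0.3, -0.4], [-0.7, 0.3], [-0.9, -0.1], [-0.1, -0.3]]
grip [0.54642965 0.31472916 0.026     ] hole [0.53206276 0.35737412 0.006     ]
deck [0.53795603 0.01431601 0.15038447] 8.616395233541597
[[-1.0, -0.3], [1.1, 0.4], [-0.5, -0.1], [-0.4, -0.8], [0.0, 0.3], [0.2, -1.4], [0.5, -1.4], [-0.2, 0.9], [-0.9, -0.3]]
pin top [0.53432092 0.04195487 0.05928554] 0.0016710148650148342
pin in deck 0.0004455910636135315 0.027283390927592174
pin in deck 0.0009945056343079795 0.02958127049737359
[[-9.48977363e-01  3.15344198e-01  3.22079166e-05]
 [ 3.15344199e-01  9.48977357e-01  1.05602353e-04]
 [ 2.73650576e-06  1.10370823e-04 -9.99999994e-01]]
```

Both fits agree to within about 1 px (plate yaw 18.6°, deck yaw 8.6°, pin at deck y ≈ 28 mm). I start by turning the tool and moving above the bar.

Call:
servo_tool:
  increments:
    - [0,0,0,0,0,-7.4,-1]
    - [0,0,0,0,0,-7.4,-1]
    - [0,0,0,0,0,-7.4,-1]
    - [0,0,0,0,0,-7.4,-1]
    - [0,0,0,0,0,-7.4,-1]
  squeeze: 30

```text
clock: 2.1
position: [0.1813, 0.5457, 0.2393]
ee_rot: [0.0, -0.164, 0.986, 0.0]
contact_force: [-0.9, -0.2, 0.3]
width: 0.0857
gripper_force: 0.0
```

Call:
servo_tool:
  increments:
    - [-2.7,-3.3,0,0,0,0,-1]
    - [-2.7,-3.3,0,0,0,0,-1]
    - [-2.7,-3.3,0,0,0,0,-1]
    - [-2.7,-3.3,0,0,0,0,-1]
    - [-2.7,-3.3,0,0,0,0,-1]

```text
clock: 2.6
position: [0.3632, 0.4315, 0.2395]
ee_rot: [0.0, -0.162, 0.987, 0.0]
contact_force: [0.6, 0.4, -0.4]
width: 0.0856
gripper_force: 0.0
```

Call:
servo_tool:
  increments:
    - [-2.7,-3.3,2,0,0,0,-1]
    - [-2.7,-3.3,3,0,0,0,-1]
    - [-2.7,-3.3,3,0,0,0,-1]
    - [-2.7,-3.3,3,0,0,0,-1]
    - [-2.7,-3.3,3,0,0,0,-1]

```text
clock: 3.1
position: [0.5381, 0.3219, 0.1033]
ee_rot: [0.0, -0.162, 0.987, 0.0]
contact_force: [-0.2, 0.1, -0.6]
width: 0.0854
gripper_force: 0.0
```

```bash
cat >> h.py <<'E'
from scipy.spatial.transform import Rotation as Ro
PL=(.53908657,.33652547,.32495); DK=(.53795603,.01431601,.150384)
def st():
    s=manip.get_state(); w,x,y,z=s["ee_rot"]; M=Ro.from_quat([x,y,z,w]).as_matrix()
    print("t",round(s["clock"],2),"pos",np.round(s["position"],4),"yaw(tool y)",round(np.degrees(np.arctan2(M[1,1],M[0,1]))-90,2),"z",np.round(M[:,2],3),"F",np.round(s["contact_force"],1),"M",np.round(s["moment"],2),"w",round(s["width"],4),"g",round(s["gripper_force"],1))
    return s["position"],M
def to(P):
    p,M=st(); print("tool shift cm",np.round(M.T@(np.array(P)-p)*100,2))
E
python3 - <<'E'
from h import *
to((.5464,.3147,.022))
E
```

```text
t 3.1 pos [0.5381 0.3219 0.1033] yaw(tool y) 18.61 z [ 0.001  0.    -1.   ] F [-0.2  0.1 -0.6] M [ 0.02 -0.01  0.03] w 0.0854 g 0.0
tool shift cm [-0.55 -0.95  8.13]
```

Call:
servo_tool:
  increments:
    - [-0.2,-0.5,0,0,0,0,-1]
    - [0,0,2,0,0,0,-1]
    - [0,0,2,0,0,0,-1]
    - [0,0,0.5,0,0,0,-1]
    - [0,0,0,0,0,0,-1]

```text
clock: 3.6
position: [0.5394, 0.319, 0.059]
ee_rot: [-0.001, -0.162, 0.987, -0.0]
contact_force: [-0.3, 0.5, -0.6]
width: 0.0853
gripper_force: 0.0
```

```bash
python3 - <<'E'
from h import *
to((.5464,.3147,.022))
t=optics.get_image("top"); s=optics.get_image("scene")
A=cv2.resize(t[130:230,80:200],None,fx=3.3,fy=4,interpolation=cv2.INTER_CUBIC)
B=cv2.resize(s[240:340,270:370],None,fx=4,fy=4,interpolation=cv2.INTER_CUBIC)
cv2.imwrite("pics/g1.png",cv2.convertScaleAbs(np.hstack([A,B])[:,:,::-1],alpha=1.5))
E
```

```text
t 3.6 pos [0.5394 0.319  0.059 ] yaw(tool y) 18.64 z [-0.001 -0.    -1.   ] F [-0.3  0.5 -0.6] M [ 0.03 -0.01  0.04] w 0.0853 g 0.0
tool shift cm [-0.53 -0.63  3.7 ]
```

View pics/g1.png

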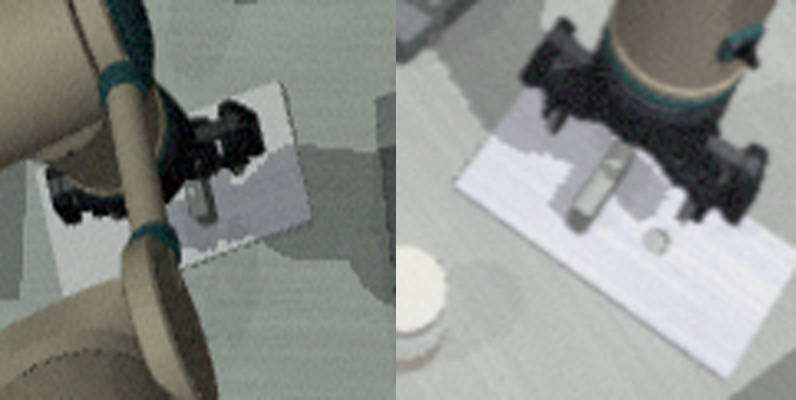

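The crops show the open fingers straddling the bar, roughly 5 mm off along the bar and 6 mm across it, which matches the numbers. I correct that, lower and close.

Call:
servo_tool:
  increments:
    - [-0.5,-0.6,0,0,0,0,-1]
    - [0,0,1.2,0,0,0,-1]
    - [0,0,1.2,0,0,0,-1]
    - [0,0,1.2,0,0,0,-1]
    - [0,0,0,0,0,0,-1]

```text
clock: 4.2
position: [0.5449, 0.3139, 0.0205]
ee_rot: [-0.003, -0.162, 0.987, -0.001]
contact_force: [-0.5, -0.6, -0.5]
width: 0.0854
gripper_force: 0.0
```

```bash
python3 - <<'E'
from h import *
to((.5464,.3147,.022))
E
```

```text
t 4.2 pos [0.5449 0.3139 0.0205] yaw(tool y) 18.62 z [-0.005 -0.002 -1.   ] F [-0.5 -0.6 -0.5] M [ 0.   -0.    0.01] w 0.0854 g 0.0
tool shift cm [-0.17  0.03 -0.15]
```

Call:
servo_tool:
  increments:
    - [-0.2,0,-0.2,0,0,0,-1]
    - [0,0,0,0,0,0,0]
    - [0,0,0,0,0,0,1]
    - [0,0,0,0,0,0,1]
    - [0,0,0,0,0,0,1]
  squeeze: 30

```text
clock: 4.7
position: [0.5488, 0.3154, 0.0256]
ee_rot: [0.0, -0.162, 0.987, 0.0]
contact_force: [0.2, 0.5, -0.4]
width: 0.0283
gripper_force: 0.0
```

Call:
servo_tool:
  increments:
    - [0,0,0,0,0,0,1]
    - [0,0,0,0,0,0,1]
    - [0,0,0,0,0,0,1]
    - [0,0,0,0,0,0,1]
    - [0,0,0,0,0,0,1]

```text
clock: 5.2
position: [0.5488, 0.3155, 0.0255]
ee_rot: [0.0, -0.162, 0.987, 0.0]
contact_force: [0.2, 0.1, 3.2]
width: 0.0137
gripper_force: 30.2
```

```bash
python3 - <<'E'
from h import *
st()
E
```

```text
t 5.2 pos [0.5488 0.3155 0.0255] yaw(tool y) 18.62 z [ 0.  0. -1.] F [0.2 0.1 3.2] M [ 0.08  0.09 -0.03] w 0.0137 g 30.2
```

The grip is firm, at 13.7 mm on a 14 mm bar. Lifting next.

Call:
servo_tool:
  increments:
    - [0,0,-1,0,0,0,1]
    - [0,0,-2,0,0,0,1]
    - [0,0,-3,0,0,0,1]
    - [0,0,-3,0,0,0,1]
    - [0,0,-3,0,0,0,1]

```text
clock: 5.7
position: [0.548, 0.3149, 0.1458]
ee_rot: [-0.001, -0.162, 0.987, -0.0]
contact_force: [0.5, 1.0, -3.2]
width: 0.0134
gripper_force: 29.5
```

Call:
servo_tool:
  increments:
    - [0,0,0,0,0,5,1]
    - [0,0,0,0,0,5,1]
    - [0,0,0,-1.7,0,0,1]
    - [0,0,0,-1.7,0,0,1]
    - [0,0,0,0,0,0,1]

```text
clock: 6.2
position: [0.5482, 0.3142, 0.1448]
ee_rot: [-0.003, -0.075, 0.997, 0.029]
contact_force: [-0.6, 0.2, -3.1]
width: 0.0135
gripper_force: 29.6
```

```bash
cat >> h.py <<'E'
def dk(P):
    x,y,a=DK; c,s=np.cos(a),np.sin(a); return np.array([x+c*P[0]-s*P[1],y+s*P[0]+c*P[1],.05+P[2]])
def indk(p):
    x,y,a=DK; c,s=np.cos(a),np.sin(a); d=p-np.array([x,y,.05]); return np.array([c*d[0]+s*d[1],-s*d[0]+c*d[1],d[2]])
E
python3 - <<'E'
from h import *
to(dk((-.0035,-.0346,.09)))
E
```

```text
t 6.2 pos [0.5482 0.3142 0.1448] yaw(tool y) 8.56 z [-0.01   0.058 -0.998] F [-0.6  0.2 -3.1] M [-0.13 -0.02 -0.04] w 0.0135 g 29.6
tool shift cm [  5.83 -32.93  -1.44]
```

Call:
servo_tool:
  increments:
    - [0.5,-2,-0.1,0,0,0,1]
    - [0.6,-3.5,-0.2,0,0,0,1]
    - [0.6,-4,-0.2,0,0,0,1]
    - [0.6,-4,-0.2,0,0,0,1]
    - [0.6,-4,-0.2,0,0,0,1]

```text
clock: 6.7
position: [0.5458, 0.1364, 0.1437]
ee_rot: [-0.003, -0.076, 0.997, 0.029]
contact_force: [0.8, -0.4, -3.8]
width: 0.0137
gripper_force: 29.8
```

Call:
servo_tool:
  increments:
    - [0.6,-4,-0.1,0,0,0,1]
    - [0.6,-4,-0.1,0,0,0,1]
    - [0.6,-3.5,-0.1,0,0,0,1]
    - [0.6,-2.5,-0.1,0,0,0,1]
    - [0.5,-1.4,-0.1,0,0,0,1]

```text
clock: 7.2
position: [0.5405, -0.021, 0.1395]
ee_rot: [-0.003, -0.074, 0.997, 0.029]
contact_force: [-0.5, 0.1, -3.8]
width: 0.0137
gripper_force: 29.8
```

Call:
servo_tool:
  increments:
    - [0,0,0,0,0,0,1]
    - [0,0,0,0,0,0,1]
    - [0,0,0,0,0,0,1]
    - [0,0,0,0,0,0,1]
    - [0,0,0,0,0,0,1]

```text
clock: 7.7
position: [0.5407, -0.018, 0.1397]
ee_rot: [-0.002, -0.076, 0.997, 0.03]
contact_force: [0.2, -0.2, -3.1]
width: 0.0139
gripper_force: 29.9
```

```bash
python3 - <<'E'
from h import *
to(dk((-.0035,-.0346,.05)))
s=optics.get_image("scene"); t=optics.get_image("top")
B=cv2.resize(s[130:270,180:330],None,fx=4,fy=4,interpolation=cv2.INTER_CUBIC)
cv2.imwrite("pics/p1.png",cv2.convertScaleAbs(B[:,:,::-1],alpha=1.5))
for n in("scene","top"):
  for l in("plate_hole","plate_grip"): print(n,l,[(np.round(x["at"],1),round(x["p"],2)) for x in finder.tip_of(l,n)[:2]])
E
```

```text
t 7.7 pos [ 0.5407 -0.018   0.1397] yaw(tool y) 8.7 z [-0.009  0.059 -0.998] F [ 0.2 -0.2 -3.1] M [-0.09  0.01 -0.05] w 0.0139 g 29.9
tool shift cm [ 0.14 -0.46  3.95]
scene plate_hole [(array([258.5, 184.3]), 0.6), (array([208. , 118.2]), 0.42)]
scene plate_grip [(array([250.7, 172.2]), 0.93)]
top plate_hole [(array([252.5, 176.1]), 0.85)]
top plate_grip [(array([269.3, 175.4]), 0.74)]
```

View pics/p1.png

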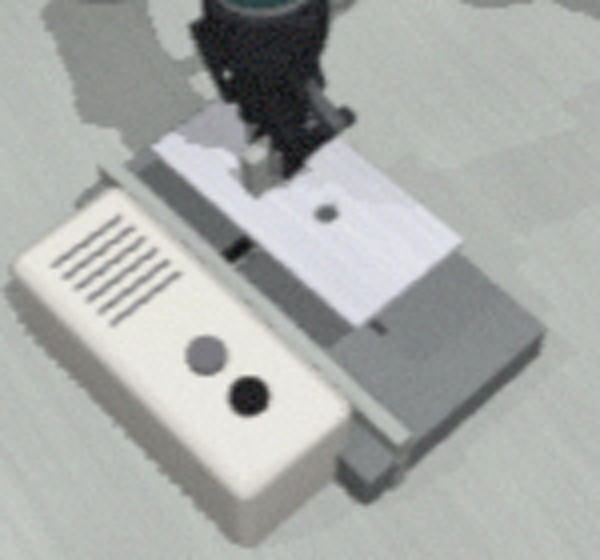

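The crop shows the plate held over the deck with its hole at (326,213), its edges parallel to the fence with a small gap, and the pin hidden beneath it. I shift and lower it close to the deck.

Call:
servo_tool:
  increments:
    - [0.1,-0.5,1,0,0,0,1]
    - [0,0,1.5,0,0,0,1]
    - [0,0,1.5,0,0,0,1]
    - [0,0,1,0,0,0,1]
    - [0,0,0,0,0,0,1]

```text
clock: 8.5
position: [0.5386, -0.021, 0.0876]
ee_rot: [-0.004, -0.075, 0.997, 0.03]
contact_force: [-0.7, -0.4, -2.8]
width: 0.0134
gripper_force: 29.9
```

Call:
servo_tool:
  increments:
    - [0,0,0,0,0,0,1]
    - [0,0,0,0,0,0,1]
    - [0,0,0,0,0,0,1]
    - [0,0,0,0,0,0,1]
    - [0,0,0,0,0,0,1]

```text
clock: 9.0
position: [0.5402, -0.021, 0.0898]
ee_rot: [-0.002, -0.075, 0.997, 0.03]
contact_force: [0.4, 1.2, -3.4]
width: 0.0134
gripper_force: 29.9
```

```bash
cat >> h.py <<'E'
def hole(): # predicted hole-top in world, from grip offsets
    p,M=st(); X,Y,Z=-M[:,0],M[:,1],-M[:,2]; return p-.0025*X+.045*Y-.0195*Z
E
python3 - <<'E'
from h import *
to(dk((-.0035,-.0346,.0301)))
h=hole(); print("hole in deck",indk(h),"px",proj("scene",h),proj("top",h), "grip", proj("scene",h))
for n in("scene","top"):
  im=optics.get_image(n); cv2.imwrite(f"pics/q_{n}.png",im[:,:,::-1]) 
  print(n,[(np.round(x["at"],1),round(x["p"],2)) for x in finder.tip_of("plate_hole",n)[:2]])
s=cv2.imread("pics/q_scene.png");t=cv2.imread("pics/q_top.png")
B=cv2.resize(s[130:270,180:330],None,fx=4,fy=4,interpolation=cv2.INTER_CUBIC)
cv2.imwrite("pics/p2.png",cv2.convertScaleAbs(B,alpha=1.5))
E
```

```text
t 9.0 pos [ 0.5402 -0.021   0.0898] yaw(tool y) 8.63 z [-0.008  0.059 -0.998] F [ 0.4  1.2 -3.4] M [-0.1  -0.04  0.02] w 0.0134 g 29.9
tool shift cm [0.04 0.01 0.98]
t 9.0 pos [ 0.5402 -0.021   0.0898] yaw(tool y) 8.63 z [-0.008  0.059 -0.998] F [ 0.4  1.2 -3.4] M [-0.1  -0.04  0.02] w 0.0134 g 29.9
hole in deck [-0.00556221  0.0107818   0.02302968] px [260.15311376 191.71848431] [252.82537274 180.65989419] grip [260.15311376 191.71848431]
scene [(array([260.6, 195.5]), 0.74), (array([359.9, 226.6]), 0.59)]
top [(array([254. , 180.9]), 0.58)]
```

View pics/p2.png

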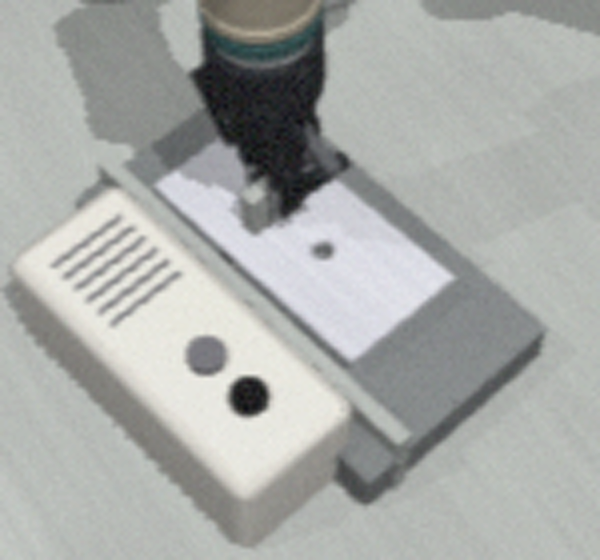

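The hole sits at crop (321,250), i.e. px (259.9,192.1), against a predicted (260.2,191.7), so the model holds. Lowering in small steps.

Call:
servo_tool:
  increments:
    - [0,0,0.3,0,0,0,1]
    - [0,0,0.3,0,0,0,1]
    - [0,0,0.1,0,0,0,1]
    - [0,0,0,0,0,0,1]
    - [0,0,0,0,0,0,1]
  squeeze: 20

```text
clock: 9.7
position: [0.54, -0.0206, 0.0824]
ee_rot: [-0.002, -0.075, 0.997, 0.03]
contact_force: [-0.4, 0.1, -3.5]
width: 0.0132
gripper_force: 29.9
```

Call:
servo_tool:
  increments:
    - [0,0,0.1,0,0,0,1]
    - [0,0,0,0,0,0,1]
    - [0,0,0,0,0,0,1]
    - [0,0,0,0,0,0,1]
    - [0,0,0,0,0,0,1]

```text
clock: 10.2
position: [0.54, -0.0206, 0.0815]
ee_rot: [-0.002, -0.075, 0.997, 0.03]
contact_force: [-1.4, 0.5, -3.3]
width: 0.0141
gripper_force: 29.9
```

Call:
servo_tool:
  increments:
    - [0,0,0.1,0,0,0,1]
    - [0,0,0,0,0,0,1]
    - [0,0,0,0,0,0,1]
    - [0,0,0,0,0,0,1]
    - [0,0,0,0,0,0,1]

```text
clock: 10.7
position: [0.5399, -0.0205, 0.0805]
ee_rot: [-0.002, -0.075, 0.997, 0.03]
contact_force: [-0.4, -0.4, -2.9]
width: 0.0138
gripper_force: 29.9
```

Call:
servo_tool:
  increments:
    - [0,0,0.1,0,0,0,1]
    - [0,0,0,0,0,0,1]
    - [0,0,0,0,0,0,1]
    - [0,0,0,0,0,0,1]
    - [0,0,0,0,0,0,1]

```text
clock: 11.2
position: [0.5401, -0.0205, 0.0799]
ee_rot: [-0.002, -0.075, 0.997, 0.03]
contact_force: [-2.0, -0.1, 3.7]
width: 0.0136
gripper_force: 30.9
```

Contact is at z = 0.080, as predicted, with about 7 N between plate and slicer. I ease off slightly and approach the fence (tool −x).

Call:
servo_tool:
  increments:
    - [0,0,-0.04,0,0,0,1]
    - [-0.1,0,0,0,0,0,1]
    - [-0.1,0,0,0,0,0,1]
    - [-0.1,0,0,0,0,0,1]
    - [0,0,0,0,0,0,1]

```text
clock: 11.7
position: [0.5414, -0.0201, 0.0799]
ee_rot: [-0.004, -0.075, 0.997, 0.03]
contact_force: [-4.6, -1.1, 4.6]
width: 0.0137
gripper_force: 31.1
```

Call:
servo_tool:
  increments:
    - [-0.05,0,0,0,0,0,1]
    - [-0.05,0,0,0,0,0,1]
    - [0,0,0,0,0,0,1]
    - [0,0,0,0,0,0,1]
    - [0,0,0,0,0,0,1]

```text
clock: 12.2
position: [0.5422, -0.02, 0.0799]
ee_rot: [-0.004, -0.075, 0.997, 0.03]
contact_force: [-4.9, -1.3, 4.8]
width: 0.0135
gripper_force: 31.2
```

Call:
servo_tool:
  increments:
    - [0,0,-0.06,0,0,0,1]
    - [0,0,0,0,0,0,1]
    - [0,0,0,0,0,0,1]
    - [0,0,0,0,0,0,1]
    - [0,0,0,0,0,0,1]

```text
clock: 12.7
position: [0.544, -0.0198, 0.0802]
ee_rot: [-0.002, -0.075, 0.997, 0.03]
contact_force: [0.2, -0.3, -1.8]
width: 0.0138
gripper_force: 29.9
```

```bash
python3 - <<'E'
from h import *
h=hole(); print("hole in deck",indk(h))
E
```

```text
t 12.7 pos [ 0.544  -0.0198  0.0802] yaw(tool y) 8.62 z [-0.009  0.059 -0.998] F [ 0.2 -0.3 -1.8] M [-0.1  -0.06 -0.01] w 0.0138 g 29.9
hole in deck [-0.0016048   0.01141004  0.01339167]
```

Call:
servo_tool:
  increments:
    - [-0.1,0,0,0,0,0,1]
    - [0,0,0,0,0,0,1]
    - [0,0,0,0,0,0,1]
    - [0,0,0,0,0,0,1]
    - [0,0,0,0,0,0,1]

```text
clock: 13.2
position: [0.5449, -0.0197, 0.0805]
ee_rot: [-0.002, -0.075, 0.997, 0.03]
contact_force: [-0.0, -0.5, -3.7]
width: 0.0134
gripper_force: 29.9
```

Call:
servo_tool:
  increments:
    - [-0.1,0,0,0,0,0,1]
    - [0,0,0,0,0,0,1]
    - [0,0,0,0,0,0,1]
    - [0,0,0,0,0,0,1]
    - [0,0,0,0,0,0,1]

```text
clock: 13.7
position: [0.5455, -0.0196, 0.0804]
ee_rot: [-0.003, -0.075, 0.997, 0.03]
contact_force: [-1.6, 0.1, -2.6]
width: 0.0135
gripper_force: 30.0
```

Call:
servo_tool:
  increments:
    - [-0.1,0,0,0,0,0,1]
    - [0,0,0,0,0,0,1]
    - [0,0,0,0,0,0,1]
    - [0,0,0,0,0,0,1]
    - [0,0,0,0,0,0,1]

```text
clock: 14.2
position: [0.5459, -0.0196, 0.0803]
ee_rot: [-0.003, -0.075, 0.997, 0.03]
contact_force: [-4.4, -2.0, -0.9]
width: 0.0135
gripper_force: 30.3
```

```bash
python3 - <<'E'
from h import *
h=hole(); print("hole in deck",indk(h))
E
```

```text
t 14.2 pos [ 0.5459 -0.0196  0.0803] yaw(tool y) 8.65 z [-0.011  0.058 -0.998] F [-4.4 -2.  -0.9] M [-0.47  0.74  0.36] w 0.0135 g 30.3
hole in deck [0.00021731 0.01135784 0.01352641]
```

Fence contact is at about 4.5 N, and the moment shows it is mostly the +y corner. I turn the plate slightly to square it.

Call:
servo_tool:
  increments:
    - [0,0,-0.03,0,0,-0.4,1]
    - [0,0,0,0,0,0,1]
    - [0,0,0,0,0,0,1]
    - [0,0,0,0,0,0,1]
    - [0,0,0,0,0,0,1]

```text
clock: 14.7
position: [0.5459, -0.0196, 0.0804]
ee_rot: [-0.003, -0.078, 0.996, 0.03]
contact_force: [-4.8, -3.0, -3.2]
width: 0.0132
gripper_force: 29.9
```

```bash
python3 - <<'E'
from h import *
h=hole(); print("hole in deck",indk(h))
E
```

```text
t 14.7 pos [ 0.5459 -0.0196  0.0804] yaw(tool y) 8.98 z [-0.011  0.059 -0.998] F [-4.8 -3.  -3.2] M [-0.54  0.85 -0.01] w 0.0132 g 29.9
hole in deck [-2.14951816e-05  1.13702451e-02  1.36362458e-02]
```

Call:
servo_tool:
  increments:
    - [-0.1,0,0,0,0,0,1]
    - [0,0,0,0,0,0,1]
    - [0,0,0,0,0,0,1]
    - [0,0,0,0,0,0,1]
    - [0,0,0,0,0,0,1]

```text
clock: 15.2
position: [0.546, -0.0196, 0.0804]
ee_rot: [-0.004, -0.078, 0.996, 0.03]
contact_force: [-6.6, -4.0, -1.5]
width: 0.0138
gripper_force: 30.3
```

```bash
python3 - <<'E'
from h import *
h=hole(); print("hole in deck",indk(h))
E
```

```text
t 15.2 pos [ 0.546  -0.0196  0.0804] yaw(tool y) 9.0 z [-0.013  0.058 -0.998] F [-6.6 -4.  -1.5] M [-0.62  1.13 -0.  ] w 0.0138 g 30.3
hole in deck [-1.26710095e-05  1.13753047e-02  1.36697120e-02]
```

The yaw now squares up under light load (Mz ≈ 0). I back off the fence press and loosen the grip so the plate rests freely.

Call:
servo_tool:
  increments:
    - [0.15,0,0.03,0,0,0,1]
    - [0,0,0,0,0,0,1]
    - [0,0,0,0,0,0,1]
    - [0,0,0,0,0,0,0.6]
    - [0,0,0,0,0,0,0.48]

```text
clock: 15.7
position: [0.5489, -0.0193, 0.0815]
ee_rot: [0.001, -0.078, 0.996, 0.03]
contact_force: [1.4, -0.4, -0.2]
width: 0.0225
gripper_force: 0.0
```

Call:
servo_tool:
  increments:
    - [0,0,0,0,0,0,0.48]
    - [0,0,0,0,0,0,0.48]
    - [0,0,0,0,0,0,0.48]
    - [0,0,0,0,0,0,0.48]
    - [0,0,0,0,0,0,0.48]

```text
clock: 16.2
position: [0.5464, -0.0195, 0.0805]
ee_rot: [-0.002, -0.079, 0.996, 0.03]
contact_force: [0.2, 0.4, 0.4]
width: 0.0222
gripper_force: 0.0
```

```bash
python3 - <<'E'
from h import *
h=hole(); print("hole in deck",indk(h))
s=optics.get_image("scene")
print([(np.round(x["at"],1),round(x["p"],2)) for x in finder.tip_of("plate_hole","scene")[:2]], proj("scene",h))
B=cv2.resize(s[130:270,180:330],None,fx=4,fy=4,interpolation=cv2.INTER_CUBIC)
cv2.imwrite("pics/p3.png",cv2.convertScaleAbs(B[:,:,::-1],alpha=1.5))
E
```

```text
t 16.2 pos [ 0.5464 -0.0195  0.0805] yaw(tool y) 9.02 z [-0.009  0.059 -0.998] F [0.2 0.4 0.4] M [-0.05 -0.03 -0.03] w 0.0222 g 0.0
hole in deck [0.00050501 0.01133784 0.0136903 ]
[(array([265.7, 129.1]), 0.59), (array([257.8, 195.1]), 0.56)] [258.60275381 194.94396938]
```

View pics/p3.png

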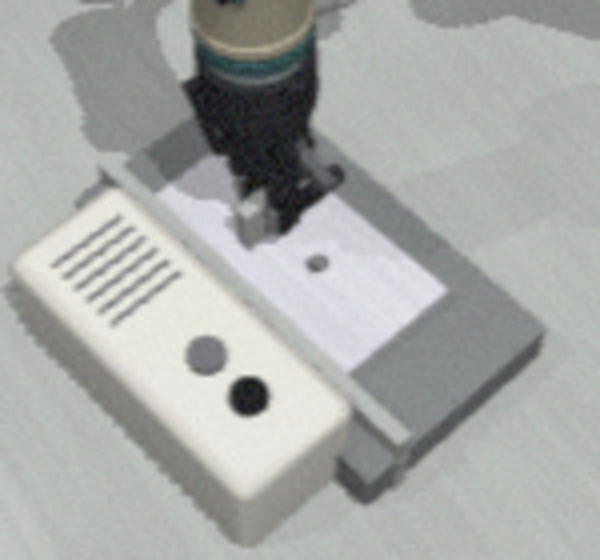

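The plate rests along the fence with its bar towards the feed slot and the hole at (317,263). It is propped and free of grip force. I now push it lightly in +y with the loose fingers.

Call:
servo_tool:
  increments:
    - [0,0.15,0,0,0,0,0.48]
    - [0,0.15,0,0,0,0,0.48]
    - [0,0.15,0,0,0,0,0.48]
    - [-0.02,0.15,0,0,0,0,0.48]
    - [-0.02,0.15,0,0,0,0,0.48]

```text
clock: 16.8
position: [0.5454, -0.0124, 0.0808]
ee_rot: [-0.002, -0.079, 0.996, 0.029]
contact_force: [-0.6, -2.3, -0.8]
width: 0.0222
gripper_force: 1.3
```

Call:
servo_tool:
  increments:
    - [-0.01,0.15,0,0,0,0,0.48]
    - [-0.01,0.15,0,0,0,0,0.48]
    - [-0.01,0.1,0,0,0,0,0.48]
    - [0,0,0,0,0,0,0.48]
    - [0,0,0,0,0,0,0.48]

```text
clock: 17.3
position: [0.5453, -0.0078, 0.0812]
ee_rot: [-0.002, -0.079, 0.996, 0.03]
contact_force: [-0.8, -0.7, -0.6]
width: 0.0222
gripper_force: 0.5
```

```bash
cat >> h.py <<'E'
def look():
    p,M=st(); print("TCP deck",np.round(indk(p)*1000,1),"F deck",np.round(Ro.from_euler("z",-DK[2]).apply(manip.get_state()["contact_force"]),1))
    for n in("scene","top"):
        im=optics.get_image(n)
        print(n,[(np.round(indk(atz(n,x["at"],.058))[:2]*1000,1),np.round(x["at"],1),round(x["p"],2)) for x in finder.tip_of("plate_hole",n)[:2]])
E
python3 -c "
from h import *
look()"
```

```text
t 17.3 pos [ 0.5453 -0.0078  0.0812] yaw(tool y) 9.02 z [-0.009  0.059 -0.998] F [-0.8 -0.7 -0.6] M [-0.24  0.01 -0.01] w 0.0222 g 0.5
TCP deck [  4.  -23.   31.2] F deck [-0.8 -0.6 -0.6]
scene [(array([-2.2, 20.2]), array([261.5, 197.5]), 0.83)]
top [(array([ 3.7, 16.1]), array([250.2, 178.1]), 0.75)]
```

Call:
servo_tool:
  increments:
    - [-0.02,0.15,0,0,0,0,0.48]
    - [-0.02,0.15,0,0,0,0,0.48]
    - [-0.01,0.1,0,0,0,0,0.48]
    - [-0.01,0.1,0,0,0,0,0.48]
    - [0,0,0,0,0,0,0.48]

```text
clock: 18.0
position: [0.5451, -0.0026, 0.0816]
ee_rot: [-0.002, -0.079, 0.996, 0.03]
contact_force: [0.1, 0.2, -0.5]
width: 0.0224
gripper_force: 0.0
```

Call:
servo_tool:
  increments:
    - [-0.01,0.05,0,0,0,0,0.48]
    - [-0.01,0.05,0,0,0,0,0.48]
    - [0,0.05,0,0,0,0,0.48]
    - [0,0,0,0,0,0,0.48]
    - [0,0,0,0,0,0,0.48]

```text
clock: 18.5
position: [0.545, -0.0015, 0.0815]
ee_rot: [-0.002, -0.079, 0.996, 0.03]
contact_force: [-0.3, -0.5, -0.7]
width: 0.0223
gripper_force: 0.0
```

```bash
python3 -c "
from h import *
look()"
```

```text
t 18.5 pos [ 0.545  -0.0015  0.0815] yaw(tool y) 9.02 z [-0.009  0.059 -0.998] F [-0.3 -0.5 -0.7] M [-0.08  0.01 -0.03] w 0.0223 g 0.0
TCP deck [  4.6 -16.7  31.5] F deck [-0.4 -0.5 -0.7]
scene [(array([ 3.4, 42.4]), array([265.6, 203.8]), 0.65)]
top [(array([-0.2, 20.9]), array([248.5, 179.9]), 0.6)]
```

Call:
servo_tool:
  increments:
    - [-0.01,0.05,0,0,0,0,0.48]
    - [-0.01,0.05,0,0,0,0,0.48]
    - [0,0.05,0,0,0,0,0.48]
    - [0,0,0,0,0,0,0.48]
    - [0,0,0,0,0,0,0.48]

```text
clock: 19.2
position: [0.5449, -0.0003, 0.0816]
ee_rot: [-0.002, -0.079, 0.996, 0.029]
contact_force: [-0.6, -2.8, -0.9]
width: 0.022
gripper_force: 1.0
```

```bash
python3 -c "
from h import *
st()
s=optics.get_image('scene');t=optics.get_image('top')
cv2.imwrite('pics/s4.png',s[:,:,::-1])
B=cv2.resize(s[160:230,220:300],None,fx=7,fy=7,interpolation=cv2.INTER_CUBIC)
cv2.imwrite('pics/p4.png',cv2.convertScaleAbs(B[:,:,::-1],alpha=1.4))"
```

```text
t 19.2 pos [ 5.449e-01 -3.000e-04  8.160e-02] yaw(tool y) 9.03 z [-0.009  0.058 -0.998] F [-0.6 -2.8 -0.9] M [-0.43  0.05  0.03] w 0.022 g 1.0
```

View pics/p4.png

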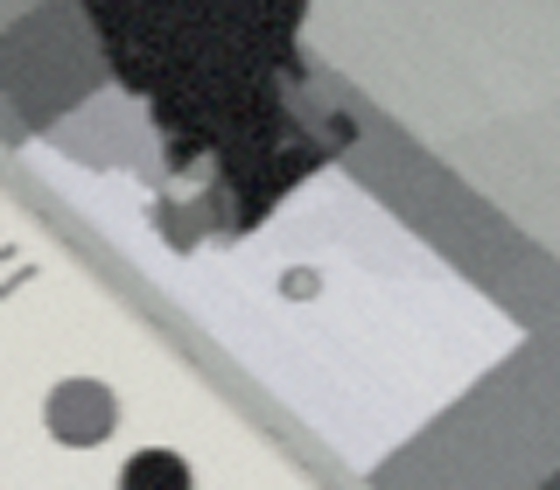

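The pin's bright top shows inside the hole at crop (300,285). The plate's +y corners are at (527,335) and (365,480), so I check whether those fit a flat or a tilted plate.

```bash
python3 -c "
from h import *
for px in ((527,335),(365,480)): 
    p=np.array([220+(px[0]+.5)/7-.5,160+(px[1]+.5)/7-.5])
    for z in (.006,.018): print(p,z,np.round(indk(atz('scene',p,.05+z))*1000,1))
p=np.array([220+300.5/7-.5,160+285.5/7-.5])
print('hole',[np.round(indk(atz('scene',p,.05+z))*1000,1) for z in(.006,.0135)])
"
```

```text
[294.85714286 207.42857143] 0.006 [-48.1 103.4   6. ]
[294.85714286 207.42857143] 0.018 [-42.3 107.5  18. ]
[271.71428571 228.14285714] 0.006 [ 42.  106.3   6. ]
[271.71428571 228.14285714] 0.018 [ 46.7 110.4  18. ]
hole [array([ 1.2, 27.6,  6. ]), array([ 4.4, 30.8, 13.5])]
```

Call:
servo_tool:
  increments:
    - [-0.01,0.05,0,0,0,0,0.48]
    - [-0.01,0.05,0,0,0,0,0.48]
    - [0,0.05,0,0,0,0,0.48]
    - [0,0,0,0,0,0,0.48]
    - [0,0,0,0,0,0,0.48]

```text
clock: 19.8
position: [0.5448, 0.0016, 0.0816]
ee_rot: [-0.002, -0.079, 0.996, 0.03]
contact_force: [-1.0, -2.6, -0.3]
width: 0.0223
gripper_force: 0.8
```

```bash
python3 -c "
from h import *
look()"
```

```text
t 19.8 pos [0.5448 0.0016 0.0816] yaw(tool y) 9.02 z [-0.009  0.059 -0.998] F [-1.  -2.6 -0.3] M [-0.36  0.11  0.01] w 0.0223 g 0.8
TCP deck [  4.8 -13.6  31.6] F deck [-1.4 -2.5 -0.3]
scene [(array([15.5, 27.9]), array([258.7, 203. ]), 0.67)]
top [(array([-3.3, 20.5]), array([248.8, 181.1]), 0.93)]
```

Call:
servo_tool:
  increments:
    - [-0.01,0.05,0,0,0,0,0.48]
    - [0,0.05,0,0,0,0,0.48]
    - [0,0,0,0,0,0,0.48]
    - [0,0,0,0,0,0,0.48]
    - [0,0,0,0,0,0,0.48]

```text
clock: 20.5
position: [0.5449, 0.0025, 0.0818]
ee_rot: [-0.002, -0.079, 0.996, 0.03]
contact_force: [-0.5, -1.8, -0.1]
width: 0.0222
gripper_force: 0.9
```

Call:
servo_tool:
  increments:
    - [-0.01,0.05,0,0,0,0,0.48]
    - [0,0.05,0,0,0,0,0.48]
    - [0,0,0,0,0,0,0.48]
    - [0,0,0,0,0,0,0.48]
    - [0,0,0,0,0,0,0.48]

```text
clock: 21.0
position: [0.5449, 0.003, 0.0818]
ee_rot: [-0.002, -0.079, 0.996, 0.029]
contact_force: [-0.4, -4.1, -1.3]
width: 0.022
gripper_force: 2.5
```

Call:
servo_tool:
  increments:
    - [0,0.05,0,0,0,0,0.48]
    - [0,0.05,0,0,0,0,0.48]
    - [0,0,0,0,0,0,0.48]
    - [0,0,0,0,0,0,0.48]
    - [0,0,0,0,0,0,0.48]

```text
clock: 21.5
position: [0.5448, 0.0032, 0.0818]
ee_rot: [-0.002, -0.079, 0.996, 0.028]
contact_force: [-1.0, -8.1, -2.1]
width: 0.0222
gripper_force: 3.6
```

```bash
python3 -c "
from h import *
st()
s=np.mean([optics.get_image('scene').astype(float) for _ in range(4)],0).astype(np.uint8)
t=np.mean([optics.get_image('top').astype(float) for _ in range(4)],0).astype(np.uint8)
o=cv2.imread('pics/s4.png')[:,:,::-1]
C=lambda i:cv2.resize(i[170:235,235:300],None,fx=6,fy=6,interpolation=cv2.INTER_CUBIC)
cv2.imwrite('pics/t5.png',t[:,:,::-1]);cv2.imwrite('pics/s5.png',s[:,:,::-1])
cv2.imwrite('pics/p5.png',cv2.convertScaleAbs(np.hstack([C(o),C(s)])[:,:,::-1],alpha=1.4))"
```

```text
t 21.5 pos [0.5448 0.0032 0.0818] yaw(tool y) 9.06 z [-0.009  0.056 -0.998] F [-1.  -8.1 -2.1] M [-1.33  0.11 -0.02] w 0.0222 g 3.6
```

View pics/p5.png

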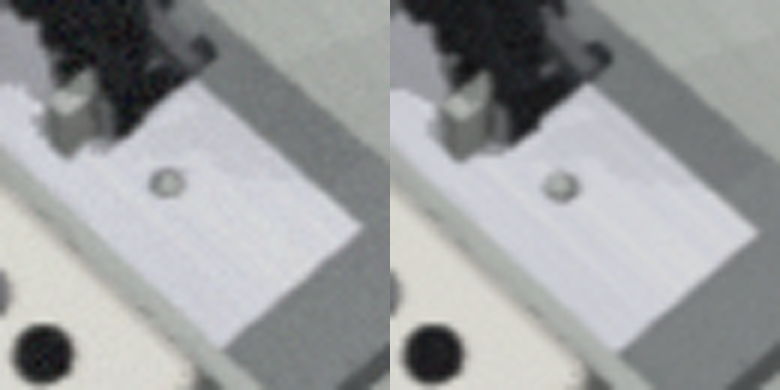

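In both crops the pin is inside the hole. The plate moved only about 1 px (2 mm) within the play and is now stopped at 8 N, so the hole is on the pin and the plate lies down. I back off, open and lift away.

Call:
servo_tool:
  increments:
    - [0,-0.2,0,0,0,0,0.48]
    - [0,-0.2,0,0,0,0,0.48]
    - [0,-0.1,0,0,0,0,0.48]
    - [0,0,0,0,0,0,0.3]
    - [0,0,0,0,0,0,0]

```text
clock: 22.4
position: [0.5455, -0.0001, 0.0817]
ee_rot: [-0.002, -0.079, 0.996, 0.03]
contact_force: [0.6, 0.8, -0.3]
width: 0.0419
gripper_force: 0.0
```

Call:
servo_tool:
  increments:
    - [0,0,-0.5,0,0,0,-0.2]
    - [0,0,-1,0,0,0,-0.2]
    - [0,0,-1.5,0,0,0,-0.2]
    - [0,0,-2,0,0,0,-0.2]
    - [0,0,-2,0,0,0,-0.2]

```text
clock: 22.9
position: [0.5462, -0.0046, 0.153]
ee_rot: [-0.002, -0.079, 0.996, 0.03]
contact_force: [0.8, 0.6, -0.3]
width: 0.0512
gripper_force: 0.0
```

Call:
servo_tool:
  increments:
    - [2,0,-4,0,0,0,-0.2]
    - [4,0,-4,0,0,0,-0.2]
    - [4,0,-4,0,0,0,-0.2]
    - [4,0,0,0,0,0,-0.2]
    - [2,0,0,0,0,0,-0.2]

```text
clock: 23.4
position: [0.3958, -0.0348, 0.2641]
ee_rot: [-0.001, -0.078, 0.996, 0.029]
contact_force: [0.7, -0.4, 0.5]
width: 0.0513
gripper_force: 0.0
```

```bash
python3 -c "
from h import *
look()
s=np.mean([optics.get_image('scene').astype(float) for _ in range(3)],0).astype(np.uint8)
C=cv2.resize(s[150:250,210:320],None,fx=4,fy=4,interpolation=cv2.INTER_CUBIC)
g=cv2.cvtColor(s,cv2.COLOR_RGB2GRAY).astype(np.uint8)
m=((s.min(2)>115)).astype(np.uint8)
# predicted corner pixels, flat vs propped, refined with subpixel corner search
for nm,P in (('-x+y',(-.048,.107)),('+x+y',(.048,.107)),('-x-y',(-.048,-.093)),('hole',(0,.029))):
    q=proj('scene',dk((*P,.006)));
    print(nm,np.round(q,1),np.round(cv2.cornerSubPix(g,q.reshape(1,1,2).astype(np.float32),(4,4),(-1,-1),(3,50,.01)).ravel(),1),'propped',np.round(proj('scene',dk((*P,.006+(P[1]+.093)*.058))),1))
cv2.imwrite('pics/s6.png',s[:,:,::-1])"
```

```text
t 23.4 pos [ 0.3958 -0.0348  0.2641] yaw(tool y) 9.01 z [-0.006  0.057 -0.998] F [ 0.7 -0.4  0.5] M [-0.01 -0.06  0.06] w 0.0513 g 0.0
TCP deck [-147.9  -27.2  214.1] F deck [ 0.6 -0.5  0.5]
scene [(array([ 3.5, 31. ]), array([262.7, 201.2]), 0.88), (array([215.1, 283.3]), array([271.2, 323.4]), 0.67)]
top [(array([-5.1, 20.2]), array([249. , 181.8]), 0.79)]
-x+y [295.8 208.3] [295.9 208.2] propped [296.2 206.1]
+x+y [270.3 229.7] [267.3 230.6] propped [270.4 227.6]
-x-y [246.1 164.2] [246.  164.4] propped [246.1 164.2]
hole [263.1 200.4] [266.6 201.2] propped [263.2 199. ]
```

The arm is clear. Both visible corners match a flat plate to about 0.2 px, while a propped one would be 2 px off, so I hand the job in.

```bash
python3 -c "
from rig import manip
print(manip.sign_off())"
```

```text
the job is handed in; nothing more can be done
None
```

I laid the cover plate on the deck propped on the pin, slid it along the fence until its hole came over the pin, and released it; the images show it lying flat, and I handed the job in at about 24 s (no verdict came back).

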